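Shut the drive box and lock its quarter-turn stud

TASK

The green cover of the turntable's grey drive box has been left ajar: swing it shut without slamming it, then push the yellow winged stud straight in until you feel it bottom and turn it a quarter turn clockwise so that it stays locked by itself. How deep it must go differs from box to box, so feel for the stop and do not press much beyond it, for the keeper under the cover is easily broken. Let go and leave the rest of the bench as it is.

Things in the scene. Friction and masses are not known exactly. Their poses are not given: they have to be found in the camera images.
- drive_box: Grey open-topped steel box, 220 (x) by 180 (y) by 100 mm high, fixed to the bench; origin at the centre of its underside, z up. The green cover is hinged along its near top edge (x = -110, z = 100 mm in the box frame, hinge line along y), so its far edge (+x) rises.
- lid (a joint): Opening angle of the green cover, rad: 0 = shut, grows as the far edge rises. A plate 6 mm thick reaching 225 mm from the hinge, 184 mm wide; shut, its upper face is 106.5 mm above the bench. Nearly balanced, it stays where it is left; 1 to 3 N down on its far half shuts it.
- plunger: Spring-loaded stud in the cover. Origin on its axis, at the cover's upper face while the stud is out; sinks with the stud. Cover shut and stud out: 55 mm along +x from the box centre, y = 0, 106.5 mm above the bench (165 mm from the hinge). z points out of the cover; the axes tilt with the cover, do not turn with the head. A 32 mm round flange lies 27 to 31 mm above the origin, the wing above it.
- wing (a point): Centre of the stud's yellow wing, a flat upright grip 34 mm long, 12 mm thick, 28 mm high, 45 mm above the plunger's origin: it spans 31 to 59 mm above it. Pushing the stud in takes 4 N at first and 0.2 N more per mm, up to a rubber stop after 7 to 23 mm (differs, not measured), where the force rises by 10 N per mm.
- stud (a joint): Turn of the winged head, rad, clockwise from above: 0 = unlocked (wing's length along the box's x, thickness along y), 1.57 = locked (length along y); end stop 1.67. Push in first: the pin passes only within 1.5 mm of the rubber stop or beyond. Let go at 1.57 +- 0.14, it springs back 4 mm into a notch and stays; let go far from there, it is not locked.
- keeper: Steel keeper in the box below the stud; origin on the stud's axis, 6 mm above the bench; foot 50 by 60 mm. It carries the slot, notch and rubber stop for the stud's cross pin, at an unmeasured height. More than 20 N between stud and keeper breaks it (the stud's own spring force goes into the cover and does not count).
- turntable_rim (a point): Point on the rim of the round wooden parts turntable (340 mm across, 85 mm high with six blue bins), 165 mm from its axis, 34 mm above the bench. It turns easily; leave it alone.
- pliers: Stainless pliers with black grips, 165 mm long, 12 mm high, lying along their x; origin under the pivot. Leave alone.
- wrench: Red adjustable wrench, 205 mm long, 14 mm high, lying along its x; origin near the middle of its underside. Leave alone.
- hex_keys: Grey hex key holder, 40 by 100 by 35 mm, keys up to 110 mm high; origin under its centre. Leave alone.
- jam_jar: Empty glass jam jar, 72 mm across, 110 mm high; origin under its centre. Leave alone.
- screwdriver: Screwdriver with an orange handle, 190 mm long, 26 mm high, lying along its x; origin at the middle of its underside. Leave alone.

How it is judged:
By the outcome, as a careful person would: the job done as asked, in the order asked, and still so for the second after the job is handed in, with the robot touching nothing.
It also fails if it takes over 48 s, if anything falls off the work surface, if the arm or the gripper's body presses on something with over 40 N, if the wrist force passes 120 N, or if a joint passes its speed limit or range.

ROBOT

A 6-joint arm with a two-finger parallel gripper is mounted at the origin on the work surface. World frame = base frame: x ahead of the robot, y to its left, z up, the work surface at z = 0. Lengths are in m, angles in rad, forces in N, time in s.
With the tool pointing down it reaches from about 0.275 to 0.825 m from the base axis. Payload 4.9 kg.
Tool frame: the origin (TCP) lies midway between the tips of the shut fingers; the grasp point (between the pads) lies 19 mm behind it (grip_point_offset is the distance from the TCP to the grasp point, in m); z points along the fingers, y is the line along which they close (so a half turn about z gives the same grasp; the last joint's range is limited). The gripper opens to 85 mm and grips with 20 to 120 N. Pads are 22 mm wide; open, the fingers measure 114 mm over their backs; the gripper's body (76 mm by 85 mm) begins 54 mm behind the grasp point. The pads swing forward as they close: fully open they stand 13 mm farther back than shut.
Start: joints at [1.162, 0.326, -0.193, 1.052, 0, 1.437], TCP at [0.149, 0.529, 0.231] pointing down, gripper open.
Joint ranges: [-2.65, 2.65], [-0.97, 1.79], [-1.3, 1.35], [-1.93, 2.1], [-1.47, 1.37], [-3.14, 3.14]. Speed limits (rad/s): [2.57, 2.57, 3.14, 3.14, 3.14, 3.14].

INTERFACE

Orientations are given as a rotation vector (axis times angle).
In Python, from cell import * gives the robot as it stands. Calls block until the motion is done:
- movep(position, orientation): joint-space move of the TCP to a pose.
- move_l(position, velocity=0.15, rot=None, until_force=None): straight line of the TCP; rot=None keeps the orientation; velocity is the mean speed in m/s. With until_force (N) it stops when the force on the tool has changed by that much, and returns True; else False.
- set_joints(angles): joint-space move.
- let_go() and grab(newtons=None): open the fingers fully, or close them until they stop; newtons is the grip in N (None keeps the last).
- sleep(seconds).
- ik(position, orientation): joint angles nearest the present ones, or None.
- get_state(): the state.
- grab_frame(name): name is "side" or "top" or "wrist"; returns a dict with "img" (420x560x3 uint8, red, green, blue), "fx", "fy", "cx", "cy" (pixels), "cam_to_world" (4x4, takes a point from camera to world coordinates); the wrist camera has in their place "T_tool_cam" (4x4, takes a point from camera to tool coordinates, whose origin is the TCP and whose axes are the flange's). Camera axes: x right, y down, z forward; pixel columns grow to the right and rows downward; lengths in m; the calibration is good to about 2 mm. A picture is of the moment at which its call begins: read the wrist's pose just before it. There is no depth.
A pose or a line that the arm cannot do raises MotionError and nothing moves.
- sign_off(): hands the job in; it is judged then, once.
Trained networks look in the newest picture that a camera, given by its name, has taken for a name from the list of things; names that differ only in an ending like _2 or _b are one class to them, and where a whole thing is asked for, a point or a joint stands for the part that bears it (a point fixed in the world has none). Each returns a list of dicts, best first, with "score" (0 to 1); they miss things now and then, are a little off and sometimes report something else, mostly with a low value. They report only what shows in the picture. A call takes as long as a camera call.
- spot_in(camera, name): "centre" ([column, row] in pixels, amid what is visible of it).
- silhouettes(camera, name): "mask" (420x560 bool, what is visible of it) and "centre" ([column, row] in pixels, amid what is visible of it).
- tip_of(camera, name): "centre" ([column, row] in pixels: a listed point, or the origin of a listed thing).
The state is a dict: "clock": time; "q": joint angles; "joint_velocities": joint speeds; "tau": joint torques, N m; "position": TCP position; "eef_rot": TCP orientation; "contact_force": force on the tool from outside, world axes, zero at the start; "wrist_torque": the same for the moment, N m; "finger_gap": opening from 0.0 (shut) to 1.0 (fully open); "grasp_force": force on a finger pad.
Only numpy, scipy, OpenCV 4.12 (cv2) and the standard library are available. Lean on these libraries where they do the work, as an engineer would, in place of code of your own. Each camera call takes 0.05 s, during which the arm holds its last target. There are 200 camera calls.

## Working session

There is one attempt and no reset: what is moved stays moved. The work goes in short steps, each a Python script; the robot and the scene stay as the last script left them, time stands still between calls to the robot, and variables do not carry over. Pictures are saved under pics/ and viewed, at most 10 in all, crops included, and the job is handed in when it is done.

```bash
mkdir -p pics; ls; cat > h.py <<'E'
from cell import *
import numpy as np, cv2
from scipy.spatial.transform import Rotation as R
def cam(n):
    s=get_state(); f=grab_frame(n)
    if n=="wrist":
        T=np.eye(4);T[:3,:3]=R.from_rotvec(s["eef_rot"]).as_matrix();T[:3,3]=s["position"]
        f["cam_to_world"]=T@np.array(f["T_tool_cam"])
    f["cam_to_world"]=np.array(f["cam_to_world"]); return f
def ray(f,px):
    d=np.array([(px[0]-f["cx"])/f["fx"],(px[1]-f["cy"])/f["fy"],1.]);T=f["cam_to_world"]
    d=T[:3,:3]@d; return T[:3,3],d/np.linalg.norm(d)
def tri(rs):
    A=sum(np.eye(3)-np.outer(d,d) for o,d in rs);b=sum((np.eye(3)-np.outer(d,d))@o for o,d in rs)
    p=np.linalg.solve(A,b); return p,[np.linalg.norm(np.cross(p-o,d)) for o,d in rs]
def proj(f,p):
    q=np.linalg.inv(f["cam_to_world"])@np.r_[p,1]; return [f["fx"]*q[0]/q[2]+f["cx"],f["fy"]*q[1]/q[2]+f["cy"]]
def save(f,n): cv2.imwrite("pics/"+n,f["img"][:,:,::-1])
E
python3 - <<'E'
from h import *
np.set_printoptions(precision=4,suppress=True)
F={}
for n in ("side","top","wrist"):
    f=F[n]=cam(n); save(f,n+"0.png")
    print(n,f["cam_to_world"].round(3).tolist(),f["fx"])
    for t in ("wing","plunger","drive_box","keeper","lid","jam_jar","hex_keys"):
        for fn in ((tip_of,spot_in) if t!="lid" else (spot_in,)):
            try:print(n,t,fn.__name__,[(np.round(r["centre"],1).tolist(),round(r["score"],2)) for r in fn(n,t)][:2])
            except Exception as e: print(n,t,e)
print(get_state()["clock"])
E
python3 -c "
import cv2,numpy as np
cv2.imwrite('pics/st.png',cv2.resize(np.hstack([cv2.imread('pics/%s0.png'%n) for n in('side','top')]),(800,300)))"
```

```text
pics
side [[-0.987, -0.122, 0.104, 0.482], [-0.159, 0.66, -0.735, 0.768], [0.021, -0.742, -0.67, 0.876], [0.0, 0.0, 0.0, 1.0]] 441.410212447012
side wing call [([304.8, 172.7], 0.65)]
side wing call [([304.3, 171.3], 0.73), ([306.8, 164.6], 0.44)]
side plunger call [([292.3, 187.5], 0.79)]
side plunger call [([301.3, 174.8], 0.63)]
side drive_box call [([299.2, 237.9], 0.58)]
side drive_box call [([297.6, 219.7], 0.68)]
side keeper call []
side keeper call [([302.3, 173.9], 0.31)]
side lid call [([305.8, 193.3], 0.96)]
side jam_jar call [([239.6, 192.9], 0.63)]
side jam_jar call [([239.1, 179.8], 0.8)]
side hex_keys call [([219.0, 248.6], 0.93)]
side hex_keys call [([215.1, 237.4], 0.81), ([349.5, 176.8], 0.16)]
top [[0.023, -0.986, 0.166, 0.383], [-1.0, -0.022, 0.008, -0.067], [-0.004, -0.166, -0.986, 1.281], [0.0, 0.0, 0.0, 1.0]] 475.52369229618637
top wing call [([297.7, 217.0], 0.7)]
top wing call [([296.7, 214.2], 0.65)]
top plunger call [([295.7, 207.1], 0.5)]
top plunger call [([299.5, 210.5], 0.51)]
top drive_box call [([291.3, 230.0], 0.77)]
top drive_box call [([297.2, 225.9], 0.76)]
top keeper call []
top keeper call []
top lid call [([296.9, 225.4], 0.85)]
top jam_jar call [([348.7, 154.4], 0.93), ([176.0, 147.2], 0.36)]
top jam_jar call [([353.3, 147.1], 0.86)]
top hex_keys call [([270.2, 153.0], 0.82)]
top hex_keys call [([270.8, 150.3], 0.88)]
wrist [[0.271, 0.915, 0.298, 0.072], [0.963, -0.258, -0.082, 0.55], [0.002, 0.309, -0.951, 0.373], [0.0, 0.0, 0.0, 1.0]] 355.13495644342424
wrist wing call []
wrist wing call []
wrist plunger call []
wrist plunger call []
wrist drive_box call []
wrist drive_box call []
wrist keeper call []
wrist keeper call []
wrist lid call []
wrist jam_jar call []
wrist jam_jar call []
wrist hex_keys call []
wrist hex_keys call []
2.1
```

View pics/side0.png

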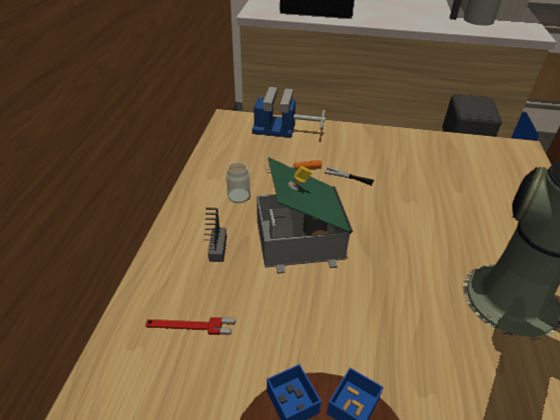

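View pics/top0.png

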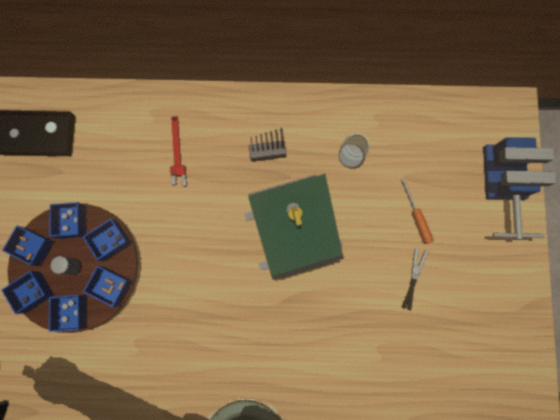

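```bash
python3 - <<'E'
from h import *
np.set_printoptions(precision=4,suppress=True)
S=cam("side");T=cam("top")
for n,a,b in (("wing",(304.8,172.7),(297.7,217)),("plunger",(292.3,187.5),(295.7,207.1)),("box",(299.2,237.9),(291.3,230)),("jar",(239.6,192.9),(348.7,154.4)),("hex",(219,248.6),(270.2,153))):
    print(n,*tri([ray(S,a),ray(T,b)]))
m=[]
for n in("side","top"):
    r=silhouettes(n,"lid")[0]; c=max(cv2.findContours(r["mask"].astype(np.uint8),0,2)[0],key=cv2.contourArea)
    print(n,cv2.approxPolyDP(c,4,True)[:,0].tolist(), cv2.minAreaRect(c))
E
```

```text
wing [ 0.546  -0.1165  0.2313] [np.float64(0.00010037518175393879), np.float64(0.00010037518175390892)]
plunger [ 0.5758 -0.1137  0.1832] [np.float64(0.0011600014229046032), np.float64(0.001160001422904874)]
box [ 0.5461 -0.1103  0.011 ] [np.float64(0.001459914230291246), np.float64(0.0014599142302912141)]
jar [ 0.754  -0.2635  0.0209] [np.float64(0.0015110305409010262), np.float64(0.0015110305409014482)]
hex [ 0.7628 -0.048  -0.0081] [np.float64(0.0004158678407477025), np.float64(0.00041586784074756244)]
side [[269, 158], [280, 203], [352, 232], [334, 186], [314, 178], [307, 167], [294, 169]] ((311.4569091796875, 192.73182678222656), (105.23706817626953, 43.95195770263672), 22.873666763305664)Traceback (most recent call last):
  File "<stdin>", line 8, in <module>
IndexError: list index out of range
```

The side view shows the cover open about 30° with its far edge to the left (about column 270), and the yellow wing at (303,174). The top view shows the lid corners near (250,194), (326,176), (342,257) and (273,278). I'll fit the box pose and lid angle to these points.

```bash
cat >> h.py <<'E'
def boxT(p):  # x,y,yaw -> world fn
    c,s=np.cos(p[2]),np.sin(p[2]); return lambda v: np.array([p[0]+c*v[0]-s*v[1],p[1]+s*v[0]+c*v[1],v[2]])
def lidpt(p,r,y,h): # r from hinge, h above upper face (z .1065)
    a=p[3]; return boxT(p)([-.11+r*np.cos(a)-(h+.0065)*np.sin(a),y,.1+r*np.sin(a)+(h+.0065)*np.cos(a)])
def green(f):
    g=f["img"].astype(int); m=((g[...,1]-g[...,0]>12)&(g[...,1]-g[...,2]>3)).astype(np.uint8)
    m=cv2.morphologyEx(m,cv2.MORPH_CLOSE,np.ones((9,9)))
    c=max(cv2.findContours(m,0,2)[0],key=cv2.contourArea); return cv2.approxPolyDP(cv2.convexHull(c),5,True)[:,0]
E
python3 - <<'E'
from h import *
from scipy.optimize import least_squares
np.set_printoptions(precision=4,suppress=True)
S=cam("side");T=cam("top")
gs,gt=green(S),green(T);print(gs.tolist(),gt.tolist())
near=lambda g,p: g[np.argmin(np.linalg.norm(g-np.array(p),axis=1))]
corners=[(.225,.092),(.225,-.092),(0,-.092),(0,.092)]
obs=[]
for f,g,init in ((T,gt,[(250,194),(326,176),(342,257),(273,278)]),(S,gs,[(280,203),(269,158),(334,186),(352,232)])):
    for (r,y),i in zip(corners,init):
        n=near(g,i); 
        if np.linalg.norm(n-i)<8: obs.append((f,r,y,0,n))
obs+=[(S,.165,0,.045,(304.8,172.7)),(T,.165,0,.045,(297.7,217)),(S,.165,0,0,(292.3,187.5)),(T,.165,0,0,(295.7,207.1))]
fun=lambda p: np.concatenate([np.array(proj(f,lidpt(p,r,y,h)))-n for f,r,y,h,n in obs])
s=least_squares(fun,[.546,-.11,.27,.5],loss="soft_l1",f_scale=2)
print(s.x,s.fun.reshape(-1,2).tolist() and fun(s.x).reshape(-1,2)); p=s.x
print("farmid",lidpt(p,.21,0,0),"wing",lidpt(p,.165,0,.045),"shut",lidpt([*p[:3],0],.165,0,.045))
np.save("p.npy",p)
E
```

```text
[[269, 158], [332, 187], [349, 231], [278, 202]] [[324, 176], [340, 254], [272, 274], [250, 196]]
[ 0.5502 -0.1135  0.3138  0.5773] [[-2.4191 -0.5273]
 [ 1.268  -3.3013]
 [ 3.2221  2.1263]
 [-0.2742  3.6953]
 [ 0.5078 -1.6458]
 [-1.2968 -2.5965]
 [ 1.3344  0.059 ]
 [ 1.9977  0.5362]
 [-1.9004 -0.1267]
 [-1.3061 -2.0559]
 [ 0.1361 -2.0122]
 [-3.1845  0.3685]]
farmid [ 0.6096 -0.0942  0.2201] wing [ 0.5504 -0.1135  0.2332] shut [ 0.6026 -0.0965  0.1515]
```

```bash
cat >> h.py <<'E'
def rotd(yaw,k=1): # tool down, tool y along k*(box y)
    y=k*np.array([-np.sin(yaw),np.cos(yaw),0]);z=np.array([0,0,-1.]);x=np.cross(y,z)
    return R.from_matrix(np.c_[x,y,z]).as_rotvec()
E
python3 - <<'E'
from h import *
np.set_printoptions(precision=3,suppress=True)
p=np.load("p.npy");w=lidpt([*p[:3],0],.165,0,.03)
for k in(1,-1):
  for t in(0,.8,1.57,1.75): print(k,t,ik(w,rotd(p[2]-t,k)))
k=1
grab(40); s=get_state(); print(s["clock"],s["finger_gap"],s["contact_force"])
E
```

```text
1 0 [-0.28   0.51  -0.162  0.899  0.    -0.594]
1 0.8 [-0.28   0.51  -0.162  0.899  0.     0.206]
1 1.57 [-0.28   0.51  -0.162  0.899  0.     0.976]
1 1.75 [-0.28   0.51  -0.162  0.899  0.     1.156]
-1 0 [-0.28   0.51  -0.162  0.899  0.     2.548]
-1 0.8 [-0.28   0.51  -0.162  0.899  0.    -2.935]
-1 1.57 [-0.28   0.51  -0.162  0.899 -0.    -2.165]
-1 1.75 [-0.28   0.51  -0.162  0.899  0.    -1.985]
3.1667 0.0011199535016182343 [0.316 0.473 0.028]
```

```bash
python3 - <<'E'
from h import *
np.set_printoptions(precision=4,suppress=True)
p=np.load("p.npy");ro=rotd(p[2])
L=lambda a,h,r=.2: lidpt([*p[:3],a],r,.045,h)
def st(m): s=get_state(); print(m,round(s["clock"],2),s["position"],s["contact_force"])
top=L(p[3],0)+[0,0,.03]
movep(top+[0,0,.06],ro); st("above")
print(move_l(top-[0,0,.07],.04,until_force=1.0)); st("touch")
print(move_l(L(.1,0),.05,until_force=8)); st("near")
print(move_l(L(-.06,0),.02,until_force=4)); st("shut")
for n in("side",): save(cam(n),n+"1.png")
E
```

```text
above 5.76 [ 0.5877 -0.0532  0.3046] [ 0.0469  0.1076 -0.2508]
True
touch 7.78 [ 0.5867 -0.0538  0.2156] [-0.7456 -0.4637 -1.0677]
False
near 9.87 [ 0.6206 -0.0434  0.1267] [-0.2689  0.2645  0.9537]
True
shut 10.87 [ 0.6214 -0.0432  0.1066] [-0.8977  0.2745  5.459 ]
```

View pics/side1.png

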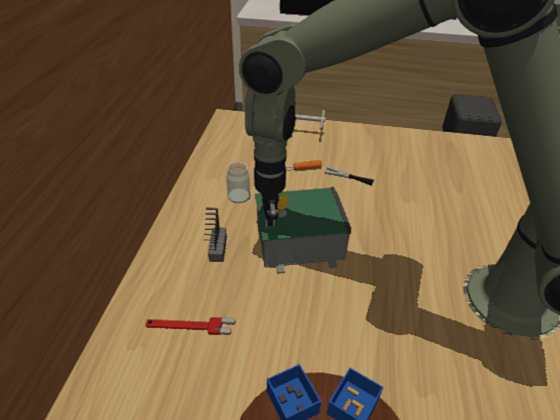

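The cover is shut, with contact at z=0.1066 as expected. Next I'll back off and measure the wing from near.

```bash
python3 - <<'E'
from h import *
np.set_printoptions(precision=4,suppress=True)
p=np.load("p.npy");ro=rotd(p[2])
w=lidpt([*p[:3],0],.165,0,.045)
pos=get_state()["position"]
move_l(np.array(pos)+[0,0,.1],.15)
rw=[];rp=[]
ex=np.array([np.cos(p[2]),np.sin(p[2]),0]);ey=np.array([-ex[1],ex[0],0])
for i,off in enumerate((.04*ey,-.04*ey)):
    q=w+off; q[2]=.25; movep(q,ro)
    f=cam("wrist"); save(f,f"w{i}.png"); np.save(f"w{i}.npy",f["cam_to_world"])
    for t,l in(("wing",rw),("plunger",rp)):
        r=tip_of("wrist",t); print(t,[(np.round(x["centre"],1).tolist(),round(x["score"],2)) for x in r])
        if r: l.append(ray(f,r[0]["centre"]))
    g=green(f); print("green",g.tolist(),f["fx"])
    for c in g: 
        o,d=ray(f,c); print("  corner",o+d*(.1065-o[2])/d[2])
for l in(rw,rp): print(*tri(l))
print("pred",w,[lidpt([*p[:3],0],r,y,0) for r,y in((.225,.092),(.225,-.092),(0,-.092),(0,.092))],get_state()["clock"])
E
python3 -c "
import cv2,numpy as np
cv2.imwrite('pics/ww.png',cv2.resize(np.hstack([cv2.imread('pics/w%d.png'%n) for n in(0,1)]),(800,300)))"
```

```text
wing [([225.9, 205.3], 0.64)]
plunger [([234.0, 185.5], 0.79)]
green [[353, 0], [339, 249], [136, 250], [100, 0]] 355.13495644342424
  corner [ 0.4403 -0.0517  0.1065]
  corner [0.6256 0.0085 0.1065]
  corner [ 0.6817 -0.1619  0.1065]
  corner [ 0.4958 -0.2232  0.1065]
wing [([338.4, 205.6], 0.75)]
plunger [([331.3, 188.0], 0.91)]
green [[466, 0], [430, 250], [225, 251], [211, 0]] 355.13495644342424
  corner [ 0.4402 -0.0518  0.1065]
  corner [0.6256 0.008  0.1065]
  corner [ 0.6816 -0.1632  0.1065]
  corner [ 0.496  -0.2239  0.1065]
[ 0.6006 -0.0953  0.1509] [np.float64(0.00030171275192210546), np.float64(0.0003017127519222068)]
[ 0.5981 -0.0952  0.109 ] [np.float64(0.0006129546527984698), np.float64(0.0006129546527987254)]
pred [ 0.6026 -0.0965  0.1515] [array([0.6312, 0.0095, 0.1065]), array([ 0.688 , -0.1655,  0.1065]), array([ 0.474 , -0.235 ,  0.1065]), array([ 0.4172, -0.0599,  0.1065])] 12.7833
```

View pics/ww.png

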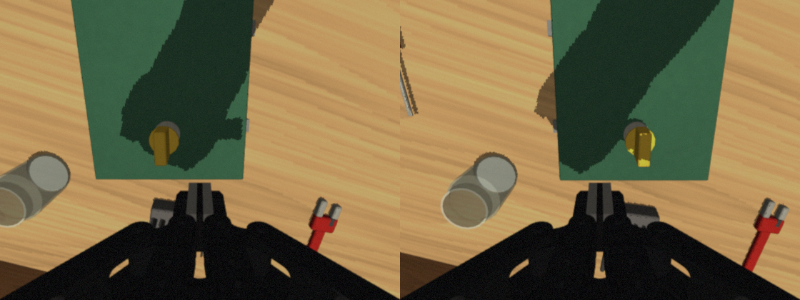

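The wing is at about (0.599, -0.0953), with the box yaw at 0.315 and the far corners agreeing. I'll grasp it with the fingertips about 3 mm above the flange.

```bash
python3 - <<'E'
from h import *
np.set_printoptions(precision=4,suppress=True)
ro=rotd(.315);w=np.array([.599,-.0953,.1405])
def st(m): s=get_state(); print(m,round(s["clock"],2),s["position"],s["contact_force"],s["wrist_torque"],round(s["finger_gap"],3),s["grasp_force"])
movep([*w[:2],.25],ro); let_go(); st("open")
print(move_l(w,.08,until_force=3)); st("down")
grab(60); st("grab")
f=cam("wrist");save(f,"g.png");save(cam("side"),"g2.png")
E
python3 -c "
import cv2,numpy as np
a=cv2.imread('pics/g.png');b=cv2.imread('pics/g2.png')[120:285,180:400]
cv2.imwrite('pics/gg.png',np.hstack([cv2.resize(a,(400,300)),cv2.resize(b,(400,300))]))"
```

```text
open 13.86 [ 0.599  -0.0954  0.25  ] [-0.9339 -0.1237 -0.6406] [-0.0364 -0.0453  0.0022] 1.004 0.0
False
down 15.38 [ 0.5994 -0.0954  0.1411] [0.0676 1.2814 0.6925] [-0.0429  0.0149  0.0071] 1.0 0.0
grab 16.04 [ 0.5991 -0.0956  0.1407] [-0.0797  0.1967  2.2549] [-0.1776  0.0929 -0.0371] 0.13 62.28935480117798
```

View pics/gg.png

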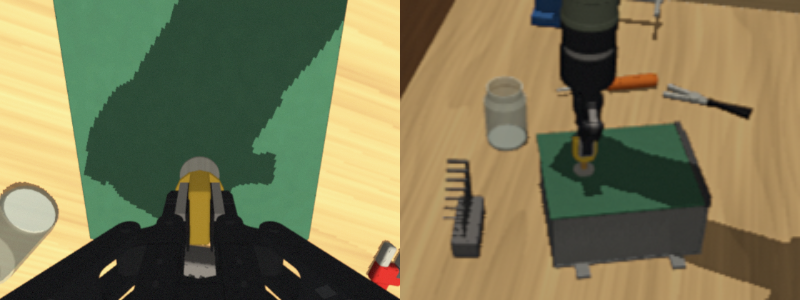

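```bash
python3 - <<'E'
from h import *
ro=rotd(.315);w=np.array([.599,-.0953,.1405])
def rd():
    v=[]
    for _ in range(3):
        sleep(.04); s=get_state(); v.append([s["contact_force"][2],s["position"][2]])
    return np.mean(v,0)
f0,z0=rd();print(f0,z0,get_state()["clock"])
H=[];d=.005
move_l(w-[0,0,d],.03)
while d<.027:
    f,z=rd();t=(z0-z)*1e3;H.append((t,f-f0))
    print(round(d*1e3,1),round(t,2),round(f-f0,2))
    base=np.median([b-.2*a for a,b in H[:-1]]) if len(H)>3 else 4.
    ex=f-f0-base-.2*t
    if ex>5: break
    d+=.0005 if ex>2 else .001
    move_l(w-[0,0,d],.01)
s=get_state();print(s["clock"],s["position"],s["contact_force"],s["finger_gap"],d)
E
```

```text
2.0472542168419348 0.14070649003754138 16.2667
5.0 5.02 2.2
6.0 6.1 2.82
7.0 7.14 2.87
8.0 8.1 2.57
9.0 9.09 3.08
10.0 10.05 4.08
11.0 11.03 3.49
12.0 11.99 4.02
13.0 12.96 4.05
14.0 13.93 3.84
15.0 14.9 4.08
16.0 15.85 4.36
17.0 16.83 4.89
18.0 17.8 4.71
19.0 18.76 5.0
20.0 19.75 4.9
21.0 20.7 5.68
22.0 21.68 5.31
23.0 22.49 6.7
24.0 22.91 9.69
24.5 23.07 12.23
24.2083 [ 0.59918731 -0.0954777   0.11762775] [-3.46267604 -3.45674215 14.39392549] 0.12506900900538287 0.024500000000000015
```

The stop is felt at about 22.3 mm of travel, with roughly 6 N over the spring force. Now the quarter turn clockwise.

```bash
python3 - <<'E'
from h import *
np.set_printoptions(precision=3,suppress=True)
w=np.array([.599,-.0953,.116])
for t in (.3,.7,1.15,1.58):
    move_l(w,.02,rot=rotd(.315-t)); s=get_state()
    print(t,round(s["clock"],2),s["position"],s["contact_force"],s["wrist_torque"],s["finger_gap"],s["q"][5])
sleep(.1);s=get_state();print(s["contact_force"],s["wrist_torque"])
save(cam("wrist"),"t.png")
E
```

```text
0.3 24.66 [ 0.599 -0.095  0.118] [-4.16  -3.369 14.32 ] [-0.596  0.792 -0.025] 0.12985157027055538 -0.29430162767195767
0.7 25.21 [ 0.599 -0.095  0.118] [-3.365 -2.177 15.313] [-0.338  0.702 -0.026] 0.12751097261968686 0.10567923774030749
1.15 25.81 [ 0.6   -0.094  0.118] [-2.423 -0.22  13.421] [-0.177  0.529 -0.023] 0.12575452825870548 0.5556839560177474
1.58 26.39 [ 0.6   -0.094  0.118] [-1.544  0.478 13.631] [-0.057  0.29   0.007] 0.12495592160170022 0.9856638172180558
[-0.756  0.592 13.656] [ 0.002  0.284 -0.021]
```

View pics/t.png

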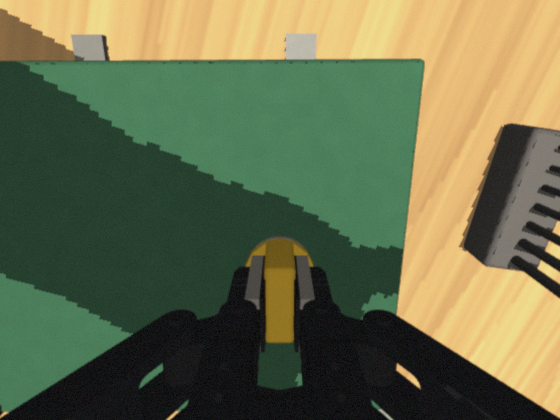

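The wing, at (280,290), has turned fully with the fingers and lies parallel to the cover's +x edge. I'll ease up into the notch, let go and check.

```bash
python3 - <<'E'
from h import *
np.set_printoptions(precision=4,suppress=True)
ro=rotd(.315-1.58);w=np.array([.5995,-.0945,.116])
move_l(w+[0,0,.0045],.015); s=get_state();print(s["clock"],s["position"],s["contact_force"])
let_go()
move_l(w+[0,0,.11],.12)
rs=[]
ey=np.array([-np.sin(.315),np.cos(.315),0])
for i,o in enumerate((-.01,-.07)):
    move_l(np.array([*w[:2],.24])+o*ey,.15)
    f=cam("wrist");save(f,f"e{i}.png");r=tip_of("wrist","wing");print([(x["centre"],x["score"]) for x in r])
    if r: rs.append(ray(f,r[0]["centre"]))
print(tri(rs),get_state()["clock"],get_state()["contact_force"])
E
```

```text
27.0 [ 0.6    -0.094   0.1212] [ 0.517  -1.9043  6.9101]
[([281.5, 190.2], 0.63), ([211.0, 396.3], 0.49)]
[([276.9, 106.6], 0.81), ([359.8, 283.2], 0.32)]
(array([ 0.5992, -0.0962,  0.1317]), [np.float64(0.0016342925724077556), np.float64(0.0016342925724077077)]) 29.7583 [-0.2786  0.4901  0.0033]
```

View pics/e1.png

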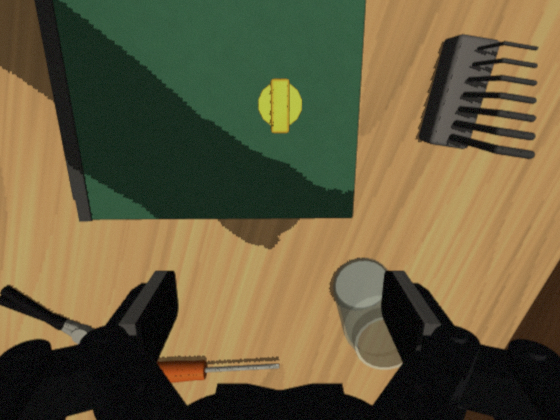

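The wing at (280,106) now lies along the box's y axis. It sits about 20 mm below its out height (z=0.132), so the stud is held in the notch. The cover is shut and the gripper is clear.

```bash
python3 -c "
from cell import *
print(sign_off())"
```

```text
the job is handed in; nothing more can be done
None
```

The cover is shut, and the stud was pushed to its stop about 22 mm in (about 6 N beyond the spring force), then turned a quarter turn clockwise. It stayed down after release, so it is locked. I handed the job in at about 30 s with the gripper clear.

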